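Empty the amla tumbler and bring the telescoping brush to it

ROBOT

A 6-joint arm with a two-finger parallel gripper is mounted at the origin on the work surface. World frame = base frame: x ahead of the robot, y to its left, z up, the work surface at z = 0. Lengths are in m, angles in degrees, forces in N, time in s.
With the tool pointing down it reaches from about 0.25 to 0.725 m from the base axis. Payload 9.7 kg.
Tool frame: the origin (TCP) lies on the centre line of the jaws, within the pads' length; the fingertips stand 17 mm ahead of it and the grasp point (between the pads) lies 2 mm behind it (bot.tip_extent is the distance from the TCP to the fingertips, in m); z points along the fingers, y is the line along which they close (so a half turn about z gives the same grasp; the last joint's range is limited). The gripper opens to 85 mm and grips with 20 to 120 N. Pads are 22 mm wide; open, the fingers measure 114 mm over their backs; the gripper's body (76 mm by 85 mm) begins 54 mm behind the grasp point. The pads swing forward as they close: fully open they stand 13 mm farther back than shut.
Start: joints at [-76.261, 4.979, 10.078, 95.1, 0, 90], TCP at [0.131, -0.534, 0.248] pointing down, gripper open.
Joint ranges: [-179.16, 179.16], [-48.56, 103.87], [-65.8, 70.77], [-126.05, 130.52], [-82.76, 87.17], [-180, 180]. Speed limits (degrees/s): [127.2, 127.2, 147.25, 180, 180, 180].

INTERFACE

Orientations are given as [roll, pitch, yaw] about the fixed x, y, z axes, in that order (R = Rz(yaw) Ry(pitch) Rx(roll)).
In Python, from workcell import bot gives the robot as it stands.
- The arm moves only by the tool carry_out, never from a script. Its argument "moves" is text: rows parted by semicolons, each of 7 numbers parted by spaces: the shift along the tool's x, y, z in mm, then the turn, a rotation vector about the tool's x, y, z in degrees, then the finger opening in mm, from 0 to 85.4. A call has 1 to 20 rows; each row is the pose to reach, as a shift and turn from the pose commanded when the call began, along the tool's axes at that moment; what a row does not reach only later rows make up. A row lasts 1/10 s, in which the tool goes at most 50 mm and 8.59 degrees, less where a joint would pass 70% of its speed; a pose out of reach is approached as far as the arm can. A call with a gripper value outside its range is refused whole. The fingers move at their own pace and stop on an object; "force" is the grip in N (left out, the last holds). Time passes only in rows, so rows that repeat a pose let the fingers close. It gives the time, the measured TCP pose, the force, the opening and the grip force at its end, in the units of the state.
- bot.get_obs(): the state, without advancing time (a new reading comes with each control period).
- bot.camera(name): name is "scene" or "top"; returns a dict with "img" (420x560x3 uint8, red, green, blue), "mtx" (3x3 intrinsics, pixels), "k1" (the pictures are not rectified: a ray, as slopes to the right and down, at radius r is drawn at 1 + k1 r^2 times it, then the intrinsics apply), "position" and "orientation" of the camera in the world. Camera axes: x right, y up, looking along -z (the intrinsics and any distortion apply to the point x, -y, -z); pixel columns grow to the right and rows downward; lengths in m; the calibration is good to about 2 mm. A picture is of the moment at which its call begins. There is no depth.
- bot.job_done(): hands the job in; it is judged then, once.
The state is a dict: "time": time; "q": joint angles; "qd": joint speeds; "joint_efforts": joint torques, N m; "ee_pos": TCP position; "tcp_rot": TCP orientation; "wrist_force": force on the tool from outside, world axes, zero at the start; "torque": the same for the moment, N m; "opening": finger opening in m; "grasp_force": force on a finger pad.
Only numpy, scipy, OpenCV 4.12 (cv2) and the standard library are available. Lean on these libraries where they do the work, as an engineer would, in place of code of your own. Each camera call takes 0.05 s, during which the arm holds its last target. There are 200 camera calls.

TASK

Tip all three green amla out of the tall steel tumbler into the white bowl, then stand the empty tumbler upright on the marble and let go of it. Next pinch the grip of the telescoping bottle brush across its red button to free the lock, draw the grip up to its second stop (fully extended), and lower the bristles into the tumbler, past half its depth but clear of its bottom. Finish still holding the brush there, fully extended and hanging from the gripper alone, with the bowl standing level and the bottle, lid, spoon and salt jar left where they are.

Things in the scene. Friction and masses are not known exactly. Their poses are not given: they have to be found in the camera images.
- tumbler_mid (a point): tall tapered stainless-steel tumbler, open at the top, 105 mm high, 46 mm across at the foot and 70 mm at the rim (60 mm across at this point), wall 3 mm, floor 5 mm thick, about 0.14 kg, loose. The point is on its axis half-way up (52.5 mm above its foot); z points out of the mouth. It stands on one side of the bowl, the brush caddy on the other; which side is which varies. It is gripped across its wall; round amla roll out once it is tipped about a right angle.
- amla1_center (a point): green amla (a round fruit), ball of 25 mm, 11 g, loose in the tumbler at the start; its centre
- amla2_center (a point): second amla, the same; its centre
- amla3_center (a point): third amla, the same; its centre
- bowl: white ceramic bowl, 160 mm across the rim, 60 mm high, 0.48 kg, loose; origin at the centre of its underside, z up; it stands between the tumbler and the caddy
- caddy: blue ceramic brush caddy fixed to the marble: an upright round cup of 48 mm outside and 40 mm inside diameter, 60 mm high, floor 8 mm thick, on a foot of 84 mm; origin at the centre of its underside. The brush stands in it, bristles down.
- brush_tip (a point): telescoping bottle brush: the centre of its flat lower end (white bristle head 30 mm across, 50 mm long, then a steel sleeve of 15 mm and a black collar of 20 mm ending 103 mm above this point). z points up along the brush to the grip; x points to the side on which the button is. Head and sleeve weigh about 0.17 kg and hang down by their own weight when the lock is free. The whole brush is loose and weighs about 0.23 kg.
- brush_grip_mid (a point): centre of the brush's yellow grip at the height of its red button: a block 24 mm across in x (the button's line), 20 mm across in y and 50 mm high, whose top is 21 mm above this point and whose underside 29 mm below it. It is 133.5 mm above brush_tip when the brush is closed, 205.5 mm when fully extended. x points to the button's side, z up. With the button out the grip is locked to the sleeve; with the button pressed home it slides freely up and down.
- brush_button_face (a point): middle of the outer face of the red button on the +x side of the grip (14 mm wide, 18 mm high). Out, the face stands 4.5 mm proud of the grip, 16.5 mm from its axis; pressed home, 0.5 mm proud.
- brush_button (a joint): how far the button is pressed in: 0 out, 0.004 m home (about 5 N); it springs out when let go. The lock is free from about 0.003 m.
- brush_grip (a joint): how far the grip is drawn out of the sleeve: 0 closed (start), 0.036 m first stop, 0.072 m second stop (the end). With the button let go at a stop the lock snaps in there. It slides with about 0.3 N of friction, so with the button pressed and the brush hanging from the grip it falls open to the second stop; set down on its bristles it falls closed.
- bottle: tall green glass bottle with a stopper, 72 mm across, 270 mm high, loose, standing at the back; origin at the centre of its underside; a bystander
- lid: round aluminium pan lid with a black knob, 164 mm across, 36 mm high, lying flat near the front right corner; origin at the centre of its underside; a bystander
- spoon: pink plastic measuring spoon, about 120 mm long, 14 mm high, lying near the front left; origin under its little cup, handle to its -x; a bystander
- saltjar: glass salt jar with a brass cap, 80 mm across, 120 mm high, loose, at the back; origin at the centre of its underside; a bystander
Mind the look-alikes: they are no part of the job. What is shaped like the bowl but orange or turquoise is not meant.

How it is judged (in metres and radians):
On the way, in this order (a step that is already met when the one before it is completed fails the run):
1. all three amla lie in the bowl (horizontal distance between each of amla1_center, amla2_center, amla3_center and bowl below 0.075 m and z of amla1_center in the frame of bowl between 0 and 0.065 m and z of amla2_center in the frame of bowl between 0 and 0.065 m and z of amla3_center in the frame of bowl between 0 and 0.065 m), for 0.2 s.
2. the tumbler stands upright on the marble, let go (angle between tumbler_mid's own z axis and vertical below 0.12 rad and height (world z) of tumbler_mid between 0.0475 and 0.0575 m and contact force between the fingers and tumbler below 0.1 N), for 0.3 s.
3. the brush is drawn out to its second stop (value of joint brush_grip above 0.069 m and contact force between the fingers and brush above 1 N), for 0.2 s.
At the end, for the whole second after the job is handed in: Amla in the level bowl; tumbler upright on the marble (0.12 rad); brush held in the fingers at its second stop (within 3 mm), its lower end in the tumbler below half height and 1 mm or more above the floor, pressing on the tumbler with under 1 N; tumbler and brush at rest (all of step 1 and all of step 3 and angle between each of bowl, tumbler_mid's own z axis and vertical below 0.12 rad and height (world z) of tumbler_mid between 0.0475 and 0.0575 m and contact force between brush and tumbler below 1 N and horizontal distance between brush_tip and tumbler_mid below 0.03 m and z of brush_tip in the frame of tumbler_mid between -0.0465 and 0.004 m and linear speed of each of tumbler, brush below 0.05 m/s); the arm keeps its last pose, push and grip.
It fails at once if a bystander (bottle, lid, spoon or salt jar) is pushed more than 30 mm away (distance of any of bottle, lid, spoon, saltjar from where it was at the start of the episode above 0.03 m).
It fails at once if the bowl is tipped over (angle between bowl's own z axis and vertical above 0.5 rad).
It also fails if it takes over 72 s, if anything falls off the work surface, if the arm or the gripper's body presses on something with over 40 N, if the wrist force passes 120 N, or if a joint passes its speed limit or range.

## Working session

There is one attempt and no reset: what is moved stays moved. The work goes in short steps, Python scripts to look and compute and a tool call to move; the robot and the scene stay as the last step left them, time stands still between calls to the robot, and variables do not carry over. Pictures are saved under pics/ and viewed, at most 10 in all, crops included, and the job is handed in when it is done.

Besides the shell and the picture viewer there is one more tool, called after ">>>" as name(argument=value, ...) on one line, values as JSON. carry_out: Moves the arm, as the interface text tells. Its arguments: {"type":"object","properties":{"moves":{"type":"string"},"force":{"type":"number"}},"required":["moves"]}

```bash
ls; mkdir -p pics; cat > h.py <<'E'
import numpy as np, cv2
from workcell import bot
from scipy.spatial.transform import Rotation as R
def cam(n):
    c=bot.camera(n); return c
def rot(c):
    o=np.array(c["orientation"],float)
    if o.shape==(3,3): return o
    return R.from_euler('xyz',o,degrees=True).as_matrix()
def ray(c,u,v):
    K=np.array(c["mtx"]); p=np.array([(u-K[0,2])/K[0,0],(v-K[1,2])/K[1,1]])
    s=p.copy()
    for _ in range(30): s=p/(1+c["k1"]*(s@s))
    return np.array(c["position"]),rot(c)@np.array([s[0],-s[1],-1])
def at_z(c,u,v,z):
    o,d=ray(c,u,v); return o+d*(z-o[2])/d[2]
def proj(c,P):
    p=rot(c).T@(np.array(P)-np.array(c["position"])); s=np.array([p[0]/-p[2],-p[1]/-p[2]])
    s=s*(1+c["k1"]*(s@s)); K=np.array(c["mtx"]); return K[0,0]*s[0]+K[0,2],K[1,1]*s[1]+K[1,2]
def save(c,n,box=None,s=1):
    im=c["img"]
    if box: im=im[box[1]:box[3],box[0]:box[2]]
    cv2.imwrite('pics/'+n,cv2.resize(im[:,:,::-1],None,fx=s,fy=s,interpolation=cv2.INTER_CUBIC))
E
python3 - <<'E'
from h import *
for n in("scene","top"):
    c=cam(n); save(c,n+"1.png"); print(n,c["position"],c["orientation"],c["mtx"],c["k1"])
print(bot.get_obs())
E
```

```text
pics
scene [0.91888175 0.45577184 1.07445073] [ 30.72554609  -0.14513494 143.2838044 ] [[425.24708518   0.         277.87440634]
 [  0.         425.24708518 210.19437555]
 [  0.           0.           1.        ]] 0.01044547802656368
top [3.84124688e-01 9.04871230e-05 1.72049928e+00] [ 5.94798485e+00 -7.07290327e-02 -8.99082343e+01] [[469.85578114   0.         279.94255262]
 [  0.         469.85578114 210.21770874]
 [  0.           0.           1.        ]] 0.04316173422284064
{'time': 0.1, 'q': array([-7.62633708e+01,  5.00691714e+00,  1.00390547e+01,  9.50985189e+01,
        8.20644385e-05,  9.00011094e+01]), 'qd': array([ 0.02774898, -0.02983469,  0.09120608, -0.03067967, -0.03205383,
       -0.00181432]), 'joint_efforts': array([-1.40289430e-03, -5.21561015e+01,  4.65653336e+01,  1.59531698e-02,
       -8.34518255e-05,  6.95987865e-06]), 'ee_pos': array([ 0.1305604 , -0.53409451,  0.24766439]), 'tcp_rot': array([-1.79933619e+02, -8.07791107e-05,  1.37355198e+01]), 'wrist_force': array([0.15417242, 0.11223934, 0.44824912]), 'torque': array([0.00467455, 0.01926364, 0.0088323 ]), 'grasp_force': 0.0, 'opening': 0.08586237115127857}
```

View pics/scene1.png

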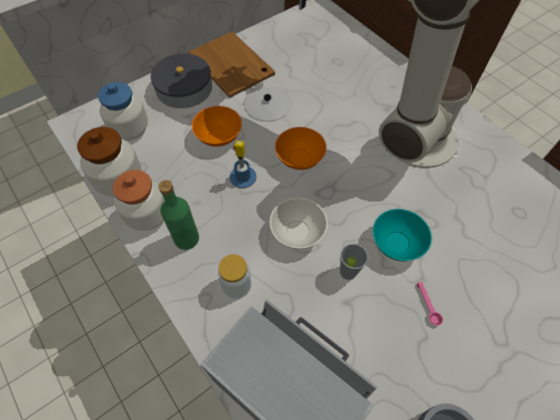

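View pics/top1.png

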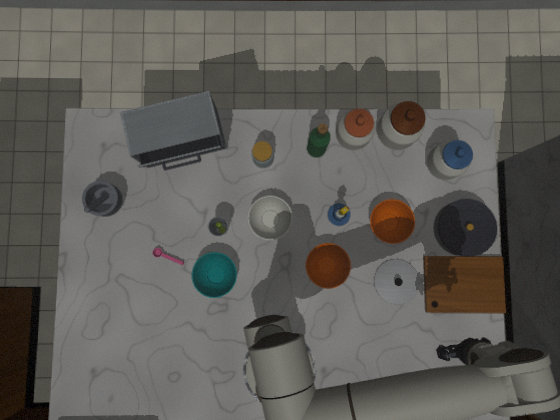

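The tumbler is at about (352,262) in scene and (218,227) in top. The bowl is at (298,225) and (270,217), and the caddy with the brush is at (242,165) and (340,213). I'll enlarge these.

```bash
python3 - <<'E'
from h import *
c=cam("scene"); a=c["img"][125:200,210:280]; b=c["img"][235:290,320:390]
t=cam("top"); d=t["img"][190:240,310:370]; e=t["img"][205:245,195:245]
f=lambda i,s:cv2.resize(i,s,interpolation=cv2.INTER_CUBIC)
im=np.zeros((600,800,3),np.uint8)
im[:375,:350]=f(a,(350,375)); im[:330,360:780]=f(b,(420,330))
im[380:580,0:240]=f(d,(240,200)); im[340:600,360:685]=f(e,(325,260))
cv2.imwrite('pics/crop1.png',im[:,:,::-1])
for n,cc,u,v,z in [("bowl rim",t,270.5,217,.06),("tumbler rim",t,218,226.5,.105),("tumbler rim s",c,353,257,.105),("caddy rim",t,339.5,213,.03),("bowl s",c,298.5,217,.06)]:
    print(n,at_z(cc,u,v,z))
E
```

```text
bowl rim [0.53287988 0.0317781  0.06      ]
tumbler rim [0.49573899 0.21142955 0.105     ]
tumbler rim s [0.50338259 0.21558283 0.105     ]
caddy rim [ 0.55051997 -0.21692445  0.03      ]
bowl s [0.52385277 0.02525998 0.06      ]
```

View pics/crop1.png

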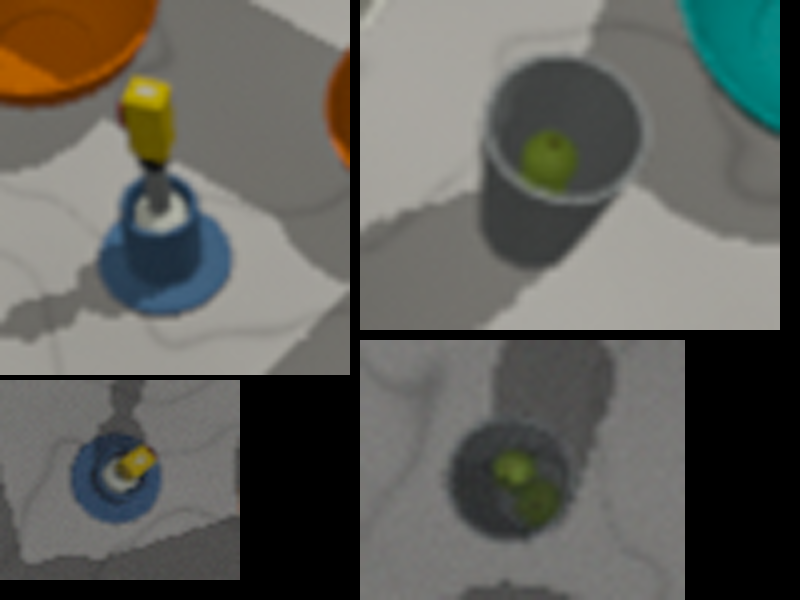

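Tumbler rim centre: scene (353.8,255.9), top (218.2,226.4), with the amla visible inside. The brush grip top is at scene (239.6,142.6) and top (345,210.5), and the red button sits on its left side in scene. Next I'll triangulate these.

```bash
cat >> h.py <<'E'
def tri(*obs):
    A=np.zeros((3,3));b=np.zeros(3);L=[]
    for c,u,v in obs:
        o,d=ray(c,u,v); d/=np.linalg.norm(d); M=np.eye(3)-np.outer(d,d); A+=M;b+=M@o; L.append((o,M))
    p=np.linalg.solve(A,b); return p,[round(1e3*np.linalg.norm(M@(p-o)),1) for o,M in L]
def mask_c(c,f,box):
    im=c["img"].astype(int); m=f(im[...,0],im[...,1],im[...,2]); z=np.zeros_like(m); z[box[1]:box[3],box[0]:box[2]]=m[box[1]:box[3],box[0]:box[2]]
    v,u=np.nonzero(z); return u.mean(),v.mean(),len(u),(u.min(),u.max(),v.min(),v.max())
E
python3 - <<'E'
from h import *
c=cam("scene");t=cam("top"); np.set_printoptions(precision=4,suppress=True)
print("tumbler",tri((c,353.8,255.9),(t,218.2,226.4)))
yel=lambda r,g,b:(r>100)&(g>0.75*r)&(b<0.5*r)
red=lambda r,g,b:(r>60)&(g<0.5*r)&(b<0.6*r)
for n,k,bx in(("s",c,(225,135,255,165)),("t",t,(325,195,360,225))):
    for nm,f in(("yel",yel),("red",red)):
        try: print(n,nm,mask_c(k,f,bx))
        except Exception as e: print(n,nm,e)
print("griptop",tri((c,239.6,142.2),(t,344.7,210.3)))
print("caddy rim s",at_z(c,241.6,166,.06),"foot t",at_z(t,338.7,213.8,.008),"foot s",at_z(c,242.6,176,.008))
# bowl rim: white mask ellipse
for n,k,bx in(("s",c,(262,195,335,255)),("t",t,(245,190,297,245))):
    im=k["img"][bx[1]:bx[3],bx[0]:bx[2]]; print(n,im.reshape(-1,3).mean(0))
save(c,"b.png",(262,190,335,260),5)
im=np.zeros((400,800,3),np.uint8)
im[:, :400]=cv2.resize(c["img"][190:260,262:332],(400,400),interpolation=2); im[:,400:]=cv2.resize(t["img"][187:247,240:300],(400,400),interpolation=2)
cv2.imwrite('pics/bowl.png',im[:,:,::-1])
E
```

```text
tumbler (array([0.4964, 0.2122, 0.0967]), [np.float64(0.4), np.float64(0.4)])
s yel (np.float64(240.06849315068493), np.float64(145.6986301369863), 73, (np.int64(234), np.int64(244), np.int64(140), np.int64(155)))
s red (np.float64(228.40384615384616), np.float64(137.8653846153846), 52, (np.int64(225), np.int64(235), np.int64(135), np.int64(143)))
t yel (np.float64(344.3333333333333), np.float64(209.87878787878788), 33, (np.int64(341), np.int64(348), np.int64(207), np.int64(213)))
t red zero-size array to reduction operation minimum which has no identity
griptop (array([ 0.5465, -0.2174,  0.1596]), [np.float64(0.5), np.float64(0.5)])
caddy rim s [ 0.5515 -0.2118  0.06  ] foot t [ 0.5497 -0.2168  0.008 ] foot s [ 0.5516 -0.2128  0.008 ]
s [137.1363 135.9299 127.8911]
t [103.693  103.5556  99.6171]h.py:31: RuntimeWarning: Mean of empty slice.
  v,u=np.nonzero(z); return u.mean(),v.mean(),len(u),(u.min(),u.max(),v.min(),v.max())
  ret = ret.dtype.type(ret / rcount)
```

View pics/bowl.png

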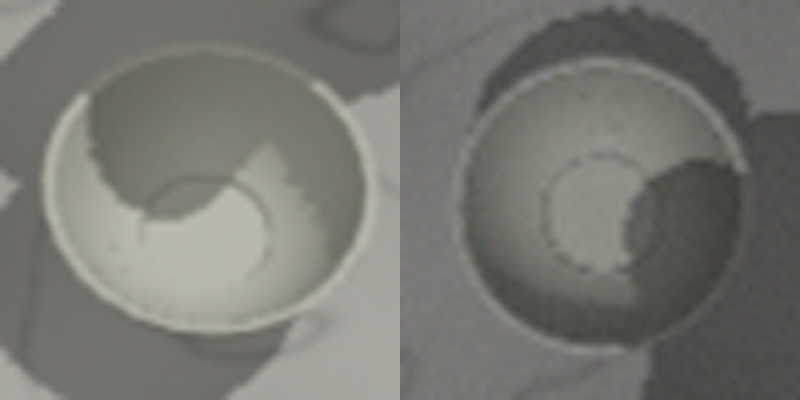

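>>> carry_out(moves="0 0 -20 0 0 -8 85; 0 0 -40 0 0 -16 85; 0 0 -60 0 0 -24 85")

```text
time: 0.6
ee_pos: [0.1306, -0.5341, 0.3089]
tcp_rot: [-180.0, -0.0, 38.1]
wrist_force: [0.4, 0.4, 0.5]
opening: 0.0849
grasp_force: 0.0
```

```bash
python3 -c "
from h import *
o=bot.get_obs();print(o['q'],o['ee_pos'],o['tcp_rot'])"
```

```text
[-7.62611744e+01  6.87809461e+00  1.89821678e+01  1.02130005e+02
  2.04360194e-03  6.56709650e+01] [ 0.13058956 -0.5340864   0.30886028] [-1.79977213e+02 -1.25456110e-02  3.80678577e+01]
```

Bowl rim centres come out at scene (298.6,223) and top (270.3,217.8). Next I'll work out the pregrasp: tool 30° below horizontal, pointing at yaw 15°.

```bash
cat >> h.py <<'E'
np.set_printoptions(precision=4,suppress=True)
def pose():
    o=bot.get_obs(); return np.array(o['ee_pos']),R.from_euler('xyz',o['tcp_rot'],degrees=True)
def delta(p1,R1,p0=None,R0=None):
    if p0 is None: p0,R0=pose()
    s=R0.inv().apply(np.array(p1)-p0)*1e3; w=(R0.inv()*R1).as_rotvec(degrees=True)
    return s.round(1),w.round(2)
def aim(psi,al,roll=0):
    "tool z at azimuth psi, al below horizontal; roll about tool z (cup up tilts to the right)"
    a,p=np.radians([al,psi]); z=np.array([np.cos(a)*np.cos(p),np.cos(a)*np.sin(p),-np.sin(a)])
    y=np.array([np.sin(p),-np.cos(p),0]); x=np.cross(y,z)
    return R.from_matrix(np.c_[x,y,z])*R.from_euler('z',roll,degrees=True)
E
python3 - <<'E'
from h import *
c=cam("scene");t=cam("top")
print("bowl",tri((c,298.4,222.9),(t,270.1,217.7)),at_z(c,298.4,222.9,.06),at_z(t,270.1,217.7,.06))
print("turq",at_z(t,214.5,274.5,.06))
A=aim(15,30); zc=A.as_matrix()[:,2]; print(A.as_matrix())
g=np.array([.497,.212,.085])
for s in (1,-1):
  A2=A*R.from_euler('z',0 if s==1 else 180,degrees=True)
  print(s,delta(g-.11*zc,A2),g-.11*zc)
E
```

```text
bowl (array([0.5311, 0.0339, 0.0471]), [np.float64(0.6), np.float64(0.6)]) [0.5355 0.0397 0.06  ] [0.5304 0.0332 0.06  ]
turq [0.3307 0.2268 0.06  ]
[[ 0.483   0.2588  0.8365]
 [ 0.1294 -0.9659  0.2241]
 [ 0.866   0.     -0.5   ]]
1 (array([ 660.5, -401.5,  168.5]), array([-11.81,  59.21,  20.9 ])) [0.405  0.1873 0.14  ]
-1 (array([ 660.5, -401.5,  168.5]), array([ -79.7,  -15.9, -137.9])) [0.405  0.1873 0.14  ]
```

>>> carry_out(moves="31 -20 0 0 0 -8 85; 62 -40 0 0 0 -16 85; 93 -60 0 0 0 -24 85; 124 -80 0 0 0 -32 85; 155 -100 0 0 0 -40 85; 186 -120 0 0 0 -48 85; 217 -140 0 0 0 -56 85; 248 -160 0 0 0 -64 85; 279 -180 0 0 0 -72 85; 310 -200 0 0 0 -80 85; 341 -220 0 0 0 -88 85; 372 -240 0 0 0 -96 85; 403 -260 0 0 0 -104 85; 434 -280 0 0 0 -112 85; 465 -300 0 0 0 -120 85; 496 -320 0 0 0 -128 85; 527 -340 0 0 0 -136 85; 558 -360 0 0 0 -144 85; 589 -380 0 0 0 -152 85; 614 -395 0 0 0 -157 85")

```text
time: 2.7
ee_pos: [0.3745, 0.1559, 0.3073]
tcp_rot: [180.0, -0.0, -165.1]
wrist_force: [0.3, -1.2, -0.6]
opening: 0.085
grasp_force: 0.0
```

```bash
python3 - <<'E'
from h import *
o=bot.get_obs();print(o['q'],o['ee_pos'],o['tcp_rot'])
A=aim(15,30,180); zc=A.as_matrix()[:,2]
g=np.array([.499,.213,.085])
print(delta(g-.11*zc,A),g-.11*zc)
E
```

```text
[ 22.596  -12.6589   0.0891 102.7893   0.0069   7.6539] [0.3745 0.1559 0.3073] [ 179.9987   -0.0418 -165.0579]
(array([-39.8,  23. , 167.3]), array([ -0.03, -60.04,  -0.05])) [0.407  0.1883 0.14  ]
```

>>> carry_out(moves="-5 3 10 0 -8 0 85; -10 6 20 0 -16 0 85; -15 9 30 0 -24 0 85; -20 12 40 0 -32 0 85; -25 15 55 0 -40 0 85; -30 18 75 0 -48 0 85; -35 20 95 0 -54 0 85; -38 22 115 0 -60 0 85; -40 23 135 0 -60 0 85; -40 23 155 0 -60 0 85; -40 23 167 0 -60 0 85; -40 23 167 0 -60 0 85")

```text
time: 3.9
ee_pos: [0.4781, 0.2435, 0.1313]
tcp_rot: [-179.2, 58.7, -165.4]
wrist_force: [0.5, 1.2, -0.3]
opening: 0.0849
grasp_force: 0.0
```

```bash
python3 - <<'E'
from h import *
o=bot.get_obs();print(o['q'],o['ee_pos'],o['tcp_rot'],o['wrist_force'])
A=aim(15,30,180); zc=A.as_matrix()[:,2]
print(delta(np.array([.499,.213,.085])+.002*zc,A))
c=cam("scene");t=cam("top")
im=np.zeros((400,800,3),np.uint8)
im[:, :400]=cv2.resize(c["img"][210:290,310:390],(400,400),interpolation=2); im[:,400:]=cv2.resize(t["img"][195:275,180:260],(400,400),interpolation=2)
cv2.imwrite('pics/pre.png',im[:,:,::-1])
E
```

```text
[ 36.5891 -48.5057 -62.2485  19.7173 -19.507   11.9344] [0.4781 0.2435 0.1313] [-179.1609   58.6834 -165.4363] [ 0.5071  1.2117 -0.3449]
(array([ 33. , -34.2,  37.3]), array([-1.21, -1.32, -0.21]))
```

View pics/pre.png

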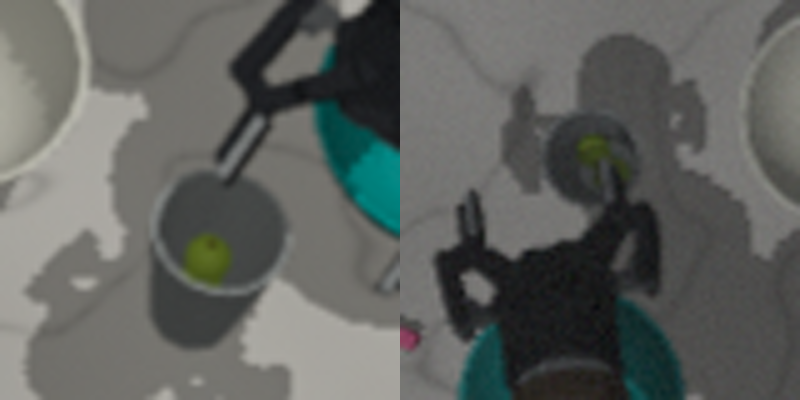

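The arm stopped at the q2 limit, so a 30° tilt is out of reach that far back. The top view puts the fingers left of the cup and above the rim. I'll raise the tool, steepen the tilt, and fit a kinematic model from the readings to plan reachable poses.

>>> carry_out(moves="-40 0 0 0 0 0 85; -80 0 0 0 0 0 85; -100 0 -10 0 8 0 85; -120 0 -20 0 15 0 85; -120 0 -20 0 15 0 85")

```text
time: 4.5
ee_pos: [0.5257, 0.2572, 0.2577]
tcp_rot: [-179.6, 44.2, -165.9]
wrist_force: [0.7, 0.4, 0.1]
opening: 0.0849
grasp_force: 0.0
```

```bash
cat > kin.py <<'E'
from h import *
from scipy.optimize import least_squares
D=[([-76.261,4.979,10.078,95.1,0,90],[.1306,-.5341,.2477]),([-76.261,6.878,18.982,102.13,0,65.67],[.13059,-.53409,.30886]),
([22.596,-12.659,.0891,102.789,.007,7.654],[.3745,.1559,.3073]),([36.589,-48.506,-62.249,19.717,-19.507,11.934],[.4781,.2435,.1313])]
def E(a,t): return R.from_euler(a,t,degrees=True)
def fk(k,q):
    r=E('z',q[0]); p=np.array([k[0],0,k[1]]); p=r.apply(p)
    r=r*E('y',q[1]); p=p+r.apply([k[2],0,k[3]])
    r=r*E('y',-q[2]); p=p+r.apply([k[4],0,k[5]])
    r=r*E('y',q[3]); p=p+r.apply([k[6],0,0]); r=r*E('z',k[8]*q[4]); p=p+r.apply([k[7],0,0])
    return p,r*E('x',q[5])*T
def toolfix(): # tool z = x axis
    r=E('z',D[0][0][0])*E('y',90)*E('x',90); return r.inv()*R.from_euler('xyz',[180,0,13.74],degrees=True)
T=toolfix()
def fit(s):
    pr=np.array([0,.3,0,.35,.35,0,.1,.15])
    f=lambda k:np.r_[np.concatenate([(fk(np.r_[k,s],q)[0]-p)*1e3 for q,p in D]),(k-pr)*.5]
    o=least_squares(f,pr); return np.r_[o.x,s],np.abs(o.fun[:3*len(D)]).max()
LO=np.array([-179.16,-48.56,-65.8,-126.05,-82.76,-180]);HI=np.array([179.16,103.87,70.77,130.52,87.17,180])
def ik(k,p,r,q0):
    f=lambda q:np.r_[(fk(k,q)[0]-p)*1e3,(fk(k,q)[1].inv()*r).as_rotvec(degrees=True)]
    o=least_squares(f,np.clip(q0,LO+.1,HI-.1),bounds=(LO,HI)); return o.x,np.abs(o.fun).max()
E
python3 - <<'E'
from kin import *
o=bot.get_obs();print(o['q'],o['ee_pos'],o['tcp_rot']); D.append((list(o['q']),list(o['ee_pos'])))
open('kin.py','a').write(f"D.append(({np.round(o['q'],3).tolist()},{np.round(o['ee_pos'],4).tolist()}))\n")
for s in(1,-1):
    k,e=fit(s);print(s,k,e); print((fk(k,o['q'])[1].inv()*pose()[1]).as_rotvec(degrees=True))
E
```

```text
[ 31.8298 -30.2935 -30.6196  46.9751 -12.6464  12.953 ] [0.5257 0.2572 0.2577] [-179.6165   44.1832 -165.9277]
1 [-0.0025  0.1606  0.0007  0.4198  0.5204  0.0357  0.1447  0.2679  1.    ] 0.20711704430403932
[-0.    -0.     0.001]
-1 [-0.0009  0.2028  0.012   0.4319  0.4999 -0.0081  0.6876 -0.2676 -1.    ] 3.1050524406573965
[24.6493 -5.6692  0.001 ]
```

```bash
python3 - <<'E'
from kin import *
k,e=fit(1); q0=bot.get_obs()['q']
g=np.array([.499,.213,.085]); B=np.array([.532,.035])
for al in(30,35,40,45):
  for psi in(0,15,30):
    A=aim(psi,al,180); z=A.as_matrix()[:,2]; q,er=ik(k,g+.002*z,A,q0); q2,er2=ik(k,g-.06*z,A,q0); q3,er3=ik(k,g+[0,0,.06],A,q0)
    u=A.inv().apply([0,0,1]); best=[]
    for ps in(-30,-15,0,15):
      for a2 in(0,15,30):
        for roll in(90,105,120,135,150):
          P=aim(ps,a2,180+roll); m=P.apply(u); el=np.degrees(np.arcsin(m[2]))
          if not -40<el<-15: continue
          pg=np.r_[B-.03*m[:2],.15]; qq,ee=ik(k,pg+.002*P.as_matrix()[:,2],P,[q[0]-20,*q[1:5],q[5]+roll])
          if ee<.5: best.append((ps,a2,roll,round(el),np.round(np.degrees(np.arctan2(m[1],m[0]))),qq.round()))
    print(al,psi,'grasp',round(er,1),'pre',round(er2,1),'up',round(er3,1),q.round(),len(best))
    for b in best[:40:6]: print('   ',*b)
E
```

```text
30 0 grasp 0.0 pre 0.9 up 0.0 [ 38. -38. -63.  11. -33.  22.] 10
    -30 15 120 -17 -158.0 [ 27. -30. -62.  -5. -54. 142.]
    0 30 135 -16 -140.0 [  9. -47. -61.  16.  -8. 140.]
30 15 grasp 2.2 pre 9.9 up 2.0 [ 29. -45. -66.  12. -12.   8.] 10
    -30 15 120 -17 -158.0 [ 27. -30. -62.  -5. -54. 142.]
    0 30 135 -16 -140.0 [  9. -47. -61.  16.  -8. 140.]
30 30 grasp 2.4 pre 11.0 up 2.4 [ 18. -45. -66.  12.  11.  -7.] 10
    -30 15 120 -17 -158.0 [ 27. -30. -62.  -5. -54. 142.]
    0 30 135 -16 -140.0 [  9. -47. -61.  16.  -8. 140.]
35 0 grasp 0.0 pre 0.0 up 0.0 [ 37. -36. -59.  19. -30.  23.] 5
    -30 15 135 -24 -171.0 [ 27. -31. -62.  -5. -54. 156.]
35 15 grasp 0.0 pre 7.2 up 0.0 [ 28. -43. -63.  16. -11.   8.] 5
    -30 15 135 -24 -171.0 [ 27. -31. -62.  -5. -54. 156.]
35 30 grasp 0.0 pre 7.9 up 0.0 [ 19. -44. -64.  16.   9.  -7.] 5
    -30 15 135 -24 -171.0 [ 27. -31. -62.  -5. -54. 156.]
40 0 grasp 0.0 pre 0.0 up 0.0 [ 36. -34. -54.  25. -27.  25.] 2
    -30 15 135 -21 -175.0 [ 26. -31. -62.  -6. -53. 156.]
40 15 grasp 0.0 pre 3.0 up 0.0 [ 28. -40. -59.  22. -10.   8.] 2
    -30 15 135 -21 -175.0 [ 26. -31. -62.  -6. -53. 156.]
40 30 grasp 0.0 pre 3.5 up 0.0 [ 19. -40. -59.  22.   8.  -7.] 2
    -30 15 135 -21 -175.0 [ 26. -31. -62.  -6. -53. 156.]
45 0 grasp 0.0 pre 0.0 up 0.0 [ 34. -31. -50.  31. -24.  26.] 2
    -30 15 135 -17 -178.0 [ 26. -31. -62.  -6. -53. 156.]
45 15 grasp 0.0 pre 0.0 up 0.0 [ 27. -36. -54.  28.  -9.   9.] 2
    -30 15 135 -17 -178.0 [ 26. -31. -62.  -6. -53. 156.]
45 30 grasp 0.0 pre 0.0 up 0.0 [ 19. -37. -54.  28.   7.  -7.] 2
    -30 15 135 -17 -178.0 [ 26. -31. -62.  -6. -53. 156.]
```

```bash
python3 - <<'E'
from kin import *
k,e=fit(1); B=np.array([.532,.035])
A=aim(0,30,180); u=A.inv().apply([0,0,1]); q=[30,-35,-55,11,-33,22]
for ps in(-60,-50,-40,-30,-20,-10,0):
  for a2 in(5,15,25,35):
    for roll in(105,115,125,135,145):
      P=aim(ps,a2,180+roll); m=P.apply(u); el=np.degrees(np.arcsin(m[2]))
      if not -36<el<-20: continue
      mh=m[:2]/np.linalg.norm(m[:2]); f=lambda P,z:ik(k,np.r_[B-.045*mh,z]+.002*P.as_matrix()[:,2],P,[q[0]-ps/4-15,*q[1:4],q[4]+ps,q[5]])
      qq,ee=f(P,.145); q1,e1=f(aim(ps,a2,180),.16)
      if ee<.5: print(ps,a2,roll,round(el),np.degrees(np.arctan2(m[1],m[0])).round(),qq.round(),'start',round(e1,1),q1.round())
p0,R0=pose()
for n,p in(("pre",np.array([.499,.213,.085])-.07*A.as_matrix()[:,2]),("grasp",np.array([.499,.213,.085])+.002*A.as_matrix()[:,2])):print(n,p,delta(p,A),ik(k,p,A,[36,-40,-62,12,-30,20]))
E
```

```text
-50 5 125 -27 -177.0 [ 31.  -7. -51. -17. -79. 153.] start 0.0 [ 31.  -8. -51. -14. -79.  28.]
-50 5 135 -35 178.0 [ 30.  -7. -52. -18. -79. 162.] start 0.0 [ 30.  -9. -51. -16. -79.  27.]
-50 15 125 -21 179.0 [ 29. -10. -41.  24. -72. 179.] start 0.0 [ 29. -11. -40.  26. -72.  54.]
-40 5 125 -27 -167.0 [ 30. -10. -59. -35. -69. 138.] start 0.0 [ 30. -13. -59. -32. -69.  13.]
-40 5 135 -35 -172.0 [ 30. -11. -60. -35. -69. 148.] start 0.0 [ 30. -13. -59. -32. -69.  13.]
-40 15 125 -21 -171.0 [ 29. -19. -52.   3. -64. 159.] start 0.0 [ 29. -20. -52.   5. -64.  34.]
-40 15 135 -28 -176.0 [ 28. -19. -53.   2. -64. 168.] start 0.0 [ 28. -21. -52.   4. -64.  33.]
-40 15 145 -34 177.0 [ 27. -20. -53.   1. -63. 177.] start 0.0 [ 27. -21. -53.   4. -63.  32.]
-40 25 135 -20 -179.0 [ 26. -20. -45.  24. -56. 178.] start 0.0 [ 26. -21. -44.  26. -56.  43.]
-30 5 125 -27 -157.0 [ 28. -16. -65. -40. -58. 133.] start 0.0 [ 28. -19. -65. -37. -58.   8.]
-30 5 135 -35 -162.0 [ 28. -16. -66. -40. -57. 143.] start 0.0 [ 28. -19. -65. -37. -57.   8.]
-30 15 125 -21 -161.0 [ 27. -26. -60.  -8. -54. 147.]
[... 977 characters left out ...]
-42. -61.   9. -24.  12.]
-10 25 145 -26 -157.0 [ 16. -41. -62.   6. -23. 157.] start 0.0 [ 16. -42. -61.   9. -23.  12.]
0 25 135 -20 -139.0 [ 11. -46. -65.   7. -10. 140.] start 0.0 [ 11. -47. -63.   9. -10.   5.]
0 25 145 -26 -147.0 [ 10. -45. -64.   6.  -9. 149.] start 0.0 [ 10. -46. -63.   8.  -9.   4.]
pre [0.4384 0.213  0.12  ] (array([164.4, -21.5,  32.4]), array([ 10.76, -15.71,   8.73])) (array([ 46.7936, -48.56  , -61.7452,  29.1884, -40.3802,  29.4566]), np.float64(1.9110753125534907))
grasp [0.5007 0.213  0.084 ] (array([146.1, -36.2, 100.4]), array([ 10.76, -15.71,   8.73])) (array([ 38.4133, -37.9465, -63.0261,  11.3046, -32.5536,  21.6286]), np.float64(7.294284106468428e-11))
```

```bash
python3 - <<'E'
from kin import *
A=aim(0,30,180); zc=A.as_matrix()[:,2]
g=np.array([.499,.2128,.085])+.002*zc
print(delta(g+[0,0,.1],A)); print(A.inv().apply([0,0,-100]))
t=cam("top"); print("jar",at_z(t,262.5,149,.12),"bottle",at_z(t,323,128,.27))
E
```

```text
(array([ 76.4, -36.9,  28.7]), array([ 10.76, -15.71,   8.73]))
[86.6025  0.     50.    ]
jar [0.7643 0.0592 0.12  ] bottle [ 0.7964 -0.1369  0.27  ]
```

>>> carry_out(moves="19 -9 7 2.7 -3.9 2.2 85; 38 -18 14 5.4 -7.9 4.4 85; 57 -28 21 8.1 -11.8 6.6 85; 76 -37 29 10.8 -15.7 8.7 85; 76 -37 29 10.8 -15.7 8.7 85")

```text
time: 5.05
ee_pos: [0.4947, 0.2094, 0.1664]
tcp_rot: [-178.8, 59.4, -178.9]
wrist_force: [-0.4, -1.1, -0.9]
opening: 0.0849
grasp_force: 0.0
```

>>> carry_out(moves="17 0 10 0 0 0 85; 34 0 20 0 0 0 85; 52 0 30 0 0 0 85; 69 0 40 0 0 0 85; 78 0 45 0 0 0 85; 87 0 50 0 0 0 85; 87 0 50 0 0 0 85")

```text
time: 5.75
ee_pos: [0.4972, 0.2106, 0.0739]
tcp_rot: [-179.3, 59.7, -179.3]
wrist_force: [0.5, -0.2, 0.9]
opening: 0.0846
grasp_force: 0.0
```

```bash
python3 - <<'E'
from kin import *
o=bot.get_obs();print(o['q'],o['ee_pos'],o['tcp_rot'],o['wrist_force'])
c=cam("scene");t=cam("top")
im=np.zeros((400,800,3),np.uint8)
im[:, :400]=cv2.resize(c["img"][215:285,320:390],(400,400),interpolation=2); im[:,400:]=cv2.resize(t["img"][195:265,180:250],(400,400),interpolation=2)
cv2.imwrite('pics/pre2.png',im[:,:,::-1])
E
```

```text
[ 38.4102 -37.8775 -63.9842  10.6846 -32.4786  21.4759] [0.4972 0.2106 0.0739] [-179.3101   59.651  -179.2703] [ 0.5363 -0.1566  0.942 ]
```

View pics/pre2.png

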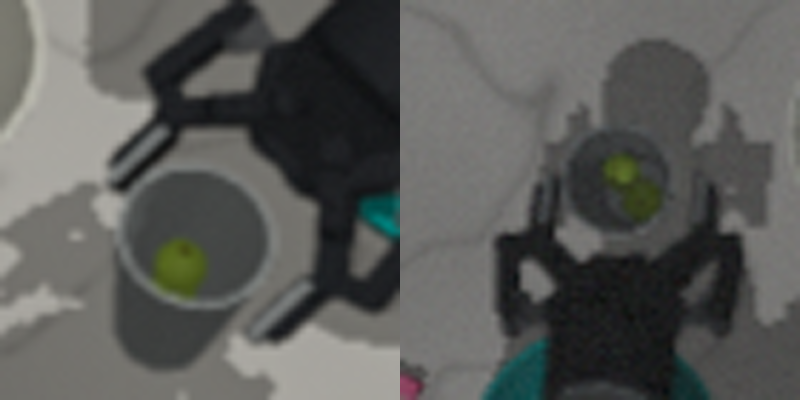

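The fingers now straddle the cup. In the top view the gap is wider on the right, so the cup sits about 3–4 mm left of the jaw centre. I'll nudge the tool left, up and forward, then close.

>>> carry_out(moves="-9.5 3 0 0 0 0 85; -9.5 3 0 0 0 0 70; -9.5 3 0 0 0 0 60; -9.5 3 0 0 0 0 50; -9.5 3 0 0 0 0 50; -9.5 3 0 0 0 0 50; -9.5 3 0 0 0 0 50", force=45)

```text
time: 6.55
ee_pos: [0.503, 0.2142, 0.0855]
tcp_rot: [-179.7, 60.0, -179.7]
wrist_force: [-1.4, -0.8, 7.3]
opening: 0.0664
grasp_force: 48.0
```

>>> carry_out(moves="-17 0 -10 0 0 0 50; -35 0 -20 0 0 0 50; -52 0 -30 0 0 0 50; -69 0 -40 0 0 0 50; -87 0 -50 0 0 0 50; -87 0 -50 0 0 0 50")

```text
time: 7.15
ee_pos: [0.5033, 0.2146, 0.1867]
tcp_rot: [-179.7, 60.0, -179.7]
wrist_force: [0.1, 1.0, -0.9]
opening: 0.0666
grasp_force: 49.9
```

```bash
python3 - <<'E'
from kin import *
k,e=fit(1); o=bot.get_obs();print(o['q'],o['ee_pos'],o['tcp_rot'],o['wrist_force'],o['opening'])
p,r=pose(); u=r.inv().apply([0,0,1]); B=np.array([.532,.035])
P=aim(-20,20,180+140); m=P.apply(u); mh=m[:2]/np.linalg.norm(m[:2]); print("m",m)
S=aim(-20,20,180); ps=np.r_[B-.045*mh,.19]; print(ps,delta(ps,S),ik(k,ps,S,o['q']))
q=o['q']
for roll in range(0,141,20):
    Q=aim(-20,20,180+roll); mm=Q.apply(u); pp=np.r_[B-.045*mh,.19-.045*roll/140]; q,er=ik(k,pp,Q,q if roll else o['q']); print(roll,np.degrees(np.arcsin(mm[2])).round(1),round(er,2),q.round(1))
E
```

```text
[ 38.3485 -43.0498 -53.7135  25.7374 -32.4803  21.43  ] [0.5033 0.2146 0.1867] [-179.7055   59.9594 -179.6521] [ 0.0972  0.9563 -0.9244] 0.06655033750925637
m [-0.8453 -0.2824 -0.4535]
[0.5747 0.0493 0.19  ] (array([ -38.1, -165.5,   60.1]), array([18.17, -9.91,  8.64])) (array([ 21.8304, -39.3626, -58.9073,   6.4895, -38.8076,  17.0218]), np.float64(3.3306690738754696e-13))
0 80.0 0.0 [ 21.8 -39.4 -58.9   6.5 -38.8  17. ]
20 69.2 0.0 [ 21.8 -38.9 -59.4   5.5 -38.8  37. ]
40 52.4 0.0 [ 21.8 -38.5 -60.    4.6 -38.8  57. ]
60 35.2 0.0 [ 21.8 -38.  -60.5   3.6 -38.8  77. ]
80 18.1 0.0 [ 21.8 -37.5 -61.    2.5 -38.8  97. ]
100 1.6 0.0 [ 21.8 -36.9 -61.5   1.5 -38.8 117. ]
120 -13.7 0.0 [ 21.8 -36.3 -61.9   0.4 -38.8 137. ]
140 -27.0 0.0 [ 21.8 -35.7 -62.4  -0.6 -38.8 157. ]
```

>>> carry_out(moves="-4 -17 6 1.8 -1 0.9 50; -8 -33 12 3.6 -2 1.7 50; -11 -50 18 5.4 -3 2.6 50; -15 -66 24 7.2 -4 3.5 50; -19 -83 30 9 -5 4.3 50; -23 -99 36 10.9 -6 5.2 50; -27 -116 42 12.7 -7 6 50; -30 -132 48 14.5 -8 6.9 50; -34 -149 54 16.3 -9 7.8 50; -38 -165 60 18.2 -9.9 8.6 50; -38 -165 60 18.2 -9.9 8.6 50")

```text
time: 8.25
ee_pos: [0.5736, 0.0465, 0.1841]
tcp_rot: [-178.8, 69.8, 160.8]
wrist_force: [-0.2, 0.7, -1.6]
opening: 0.0663
grasp_force: 50.2
```

>>> carry_out(moves="3 0 1 0 0 8 50; 6 0 2 0 0 16 50; 9 0 3 0 0 24 50; 12 0 4 0 0 32 50; 15 0 5 0 0 40 50; 18 0 6 0 0 48 50; 21 0 7 0 0 56 50; 24 0 8 0 0 64 50; 27 0 9 0 0 72 50; 30 0 10 0 0 78 50; 33 0 12 0 0 84 50; 36 0 13 0 0 90 50; 38 0 14 0 0 94 50; 38 0 14 0 0 98 50; 38 0 14 0 0 101 50; 38 0 14 0 0 104 50; 38 0 14 0 0 106 50; 38 0 14 0 0 108 50; 38 0 14 0 0 110 50; 38 0 14 0 0 112 50")

```text
time: 10.25
ee_pos: [0.5733, 0.0484, 0.1449]
tcp_rot: [111.6, -20.3, 62.0]
wrist_force: [0.4, -0.0, -2.4]
opening: 0.0661
grasp_force: 50.1
```

>>> carry_out(moves="0 0 0 0 0 2 50; 0 0 0 0 0 4 50; 0 0 0 0 0 6 50; 0 0 0 0 0 8 50; 0 0 0 0 0 11 50; 0 0 0 0 0 14 50; 0 0 0 0 0 17 50; 0 0 0 0 0 20 50; 0 0 0 0 0 24 50; 0 0 0 0 0 28 50; 0 0 0 0 0 32 50; 0 0 0 0 0 32 50; 0 0 0 0 0 32 50; 0 0 0 0 0 32 50")

```text
time: 11.65
ee_pos: [0.5736, 0.0487, 0.1455]
tcp_rot: [121.7, -49.1, 44.8]
wrist_force: [0.1, 0.2, -2.0]
opening: 0.0662
grasp_force: 50.1
```

```bash
python3 - <<'E'
from kin import *
o=bot.get_obs();print(o['time'],o['q'],o['ee_pos'],o['tcp_rot'],o['wrist_force'],o['opening'])
c=cam("scene");t=cam("top")
im=np.zeros((400,800,3),np.uint8)
im[:, :400]=cv2.resize(c["img"][180:260,260:340],(400,400),interpolation=2); im[:,400:]=cv2.resize(t["img"][180:260,230:310],(400,400),interpolation=2)
cv2.imwrite('pics/pour.png',im[:,:,::-1])
E
```

```text
11.65 [ 21.8599 -35.9348 -62.3362  -0.1027 -38.9173 160.823 ] [0.5736 0.0487 0.1455] [121.7357 -49.0536  44.8137] [ 0.0689  0.1829 -2.018 ] 0.0662023245225825
```

View pics/pour.png

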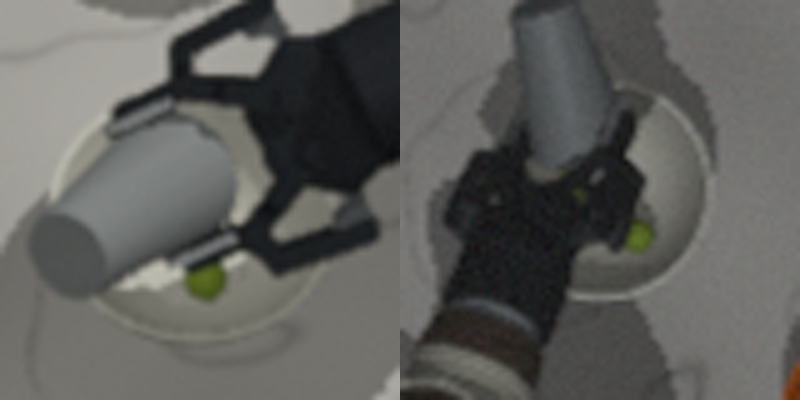

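One amla is clearly in the bowl and there is a second green spot at top (580,190) in the crop. The third is hidden, so I'll lift and check.

```bash
python3 - <<'E'
from kin import *
p,r=pose(); print("up60 in tool",r.inv().apply([0,0,60]))
E
```

```text
up60 in tool [ 45.3464  33.4103 -20.6751]
```

>>> carry_out(moves="15 11 -7 0 0 0 50; 30 22 -14 0 0 0 50; 45 33 -21 0 0 0 50; 45 33 -21 0 0 0 50")

```text
time: 12.15
ee_pos: [0.5741, 0.0495, 0.2096]
tcp_rot: [121.6, -49.4, 44.9]
wrist_force: [0.0, -0.3, -1.8]
opening: 0.0662
grasp_force: 50.2
```

>>> carry_out(moves="0 0 0 0 0 -8 50; 0 0 0 0 0 -16 50; 0 0 0 0 0 -24 50; 0 0 0 0 0 -32 50; 0 0 0 0 0 -40 50; 0 0 0 0 0 -48 50; 0 0 0 0 0 -56 50; 0 0 0 0 0 -64 50; 0 0 0 0 0 -72 50; 0 0 0 0 0 -80 50; 0 0 0 0 0 -88 50; 0 0 0 0 0 -96 50; 0 0 0 0 0 -104 50; 0 0 0 0 0 -112 50; 0 0 0 0 0 -120 50; 0 0 0 0 0 -128 50; 0 0 0 0 0 -136 50; 0 0 0 0 0 -144 50; 0 0 0 0 0 -144 50")

```text
time: 14.05
ee_pos: [0.573, 0.0491, 0.2037]
tcp_rot: [-178.6, 69.8, 161.4]
wrist_force: [0.2, -0.6, -1.7]
opening: 0.0662
grasp_force: 50.1
```

```bash
python3 - <<'E'
from kin import *
o=bot.get_obs();print(o['time'],o['q'],o['ee_pos'],o['tcp_rot'],o['wrist_force'],o['opening'])
g=np.array([.503,.2142,.0865]); A=R.from_euler('xyz',[-179.7,60.0,-179.7],degrees=True)
print("to up",delta(g+[0,0,.09],A),"down90",A.inv().apply([0,0,-90]))
c=cam("scene");t=cam("top")
gr=lambda r,g,b:(g>1.25*r)&(g>60)&(b<.5*g)|((r>60)&(g>r)&(b<.55*g))
for n,k,bx in(("s",c,(265,195,330,255)),("t",t,(245,190,297,245))):
    im=k["img"].astype(int); m=gr(im[...,0],im[...,1],im[...,2]).astype(np.uint8); z=np.zeros_like(m); z[bx[1]:bx[3],bx[0]:bx[2]]=m[bx[1]:bx[3],bx[0]:bx[2]]
    print(n,cv2.connectedComponentsWithStats(z)[2:])
E
```

```text
14.05 [ 21.9339 -40.3798 -57.6442   9.1364 -38.964   16.8104] [0.573  0.0491 0.2037] [-178.5722   69.7669  161.3763] [ 0.2137 -0.6186 -1.6898] 0.06619995381105777
to up (array([  66.7,  131.5, -105.6]), array([-18.28,   9.56,  -8.19])) down90 [77.9423  0.2356 44.9994]
s (array([[     0,      0,    560,    420, 235129],
       [   296,    221,      7,      6,     30],
       [   298,    232,      7,      8,     41]], dtype=int32), array([[279.4938, 209.4937],
       [299.2667, 223.7333],
       [300.8293, 235.439 ]]))
t (array([[     0,      0,    560,    420, 235168],
       [   264,    216,      1,      1,      1],
       [   271,    220,      4,      6,     17],
       [   277,    225,      4,      5,     14]], dtype=int32), array([[279.5007, 209.498 ],
       [264.    , 216.    ],
       [272.4706, 222.    ],
       [278.1429, 227.    ]]))
```

>>> carry_out(moves="7 13 -10 -1.8 1 -0.8 50; 13 26 -21 -3.6 1.9 -1.6 50; 20 39 -32 -5.5 2.9 -2.5 50; 27 53 -42 -7.3 3.8 -3.3 50; 33 66 -53 -9.1 4.8 -4.1 50; 40 79 -63 -11 5.7 -4.9 50; 47 92 -74 -12.8 6.7 -5.7 50; 53 105 -84 -14.6 7.6 -6.6 50; 60 118 -95 -16.5 8.6 -7.4 50; 67 131.5 -105.6 -18.3 9.6 -8.2 50; 67 131.5 -105.6 -18.3 9.6 -8.2 50")

```text
time: 15.25
ee_pos: [0.5028, 0.2162, 0.1782]
tcp_rot: [179.9, 60.0, -179.9]
wrist_force: [-1.0, -0.7, -1.3]
opening: 0.0663
grasp_force: 50.2
```

```bash
python3 - <<'E'
from kin import *
o=bot.get_obs();print(o['time'],o['ee_pos'],o['tcp_rot'],o['wrist_force'],o['opening'])
g=np.array([.503,.2142,.0865]); A=R.from_euler('xyz',[-179.7,60.0,-179.7],degrees=True); print(delta(g,A))
c=cam("scene");t=cam("top")
im=np.zeros((600,800,3),np.uint8)
im[:, :400]=cv2.resize(c["img"][165:285,280:360],(400,600),interpolation=2); im[:,400:]=cv2.resize(t["img"][170:260,200:260],(400,600),interpolation=2)
im[:300,:400]=cv2.resize(c["img"][195:255,260:340],(400,300),interpolation=2);im[300:,:400]=cv2.resize(c["img"][220:280,310:390],(400,300),interpolation=2)
im[:300,400:]=cv2.resize(t["img"][187:247,230:310],(400,300),interpolation=2);im[300:,400:]=cv2.resize(t["img"][195:255,180:260],(400,300),interpolation=2)
cv2.imwrite('pics/after.png',im[:,:,::-1])
E
```

```text
15.25 [0.5028 0.2162 0.1782] [ 179.9095   60.0442 -179.8772] [-1.0202 -0.6789 -1.2572] 0.06634817788525606
(array([79.3, -2. , 45.9]), array([ 0.24,  0.04, -0.09]))
```

View pics/after.png

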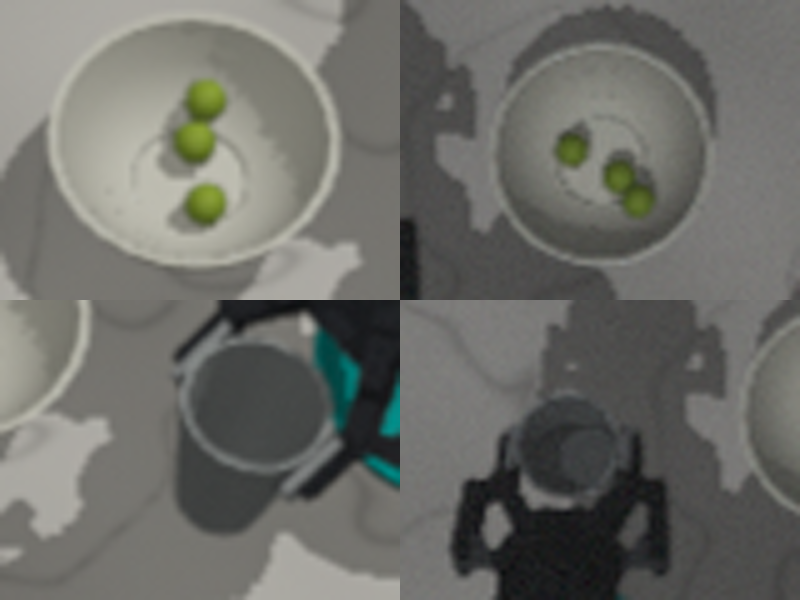

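All three amla are in the bowl and the tumbler is empty. I'll set it down and release.

>>> carry_out(moves="17 0 10 0 0 0 50; 34 -1 20 0 0 0 50; 50 -1 29 0 0 0 50; 64 -2 37 0 0 0 50; 72 -2 42 0 0 0 50; 76 -2 44 0 0 0 50; 79 -2 45.5 0 0 0 50; 79 -2 45.5 0 0 0 50; 79 -2 45.5 0 0 0 50")

```text
time: 16.25
ee_pos: [0.5037, 0.2126, 0.0879]
tcp_rot: [179.9, 60.1, 179.9]
wrist_force: [0.3, 0.1, -2.3]
opening: 0.0665
grasp_force: 50.2
```

>>> carry_out(moves="0 0 0 0 0 0 70; 0 0 0 0 0 0 75; 0 0 0 0 0 0 80; 0 0 0 0 0 0 85; 0 0 0 0 0 0 85; 0 0 0 0 0 0 85; 0 0 0 0 0 0 85; 0 0 0 0 0 0 85")

```text
time: 17.05
ee_pos: [0.5035, 0.2124, 0.087]
tcp_rot: [180.0, 60.1, 180.0]
wrist_force: [0.7, -0.4, -0.2]
opening: 0.0851
grasp_force: 0.0
```

>>> carry_out(moves="-9 0 -5 0 0 0 85; -17 0 -10 0 0 0 85; -34 0 -20 0 0 0 85; -51 0 -30 0 0 0 85; -69 0 -40 0 0 0 85; -87 0 -50 0 0 0 85; -104 0 -60 0 0 0 85; -121 0 -70 0 0 0 85; -121 0 -70 0 0 0 85")

```text
time: 17.95
ee_pos: [0.5038, 0.2129, 0.2322]
tcp_rot: [179.5, 60.4, 179.6]
wrist_force: [0.7, 0.9, 0.8]
opening: 0.085
grasp_force: 0.0
```

```bash
python3 - <<'E'
from kin import *
o=bot.get_obs();print(o['time'],o['q'],o['ee_pos'],o['tcp_rot'])
c=cam("scene");t=cam("top")
im=np.zeros((600,800,3),np.uint8)
im[:300,:400]=cv2.resize(c["img"][130:160,220:260],(400,300),interpolation=2);im[300:,:400]=cv2.resize(c["img"][220:280,310:390],(400,300),interpolation=2)
im[:300,400:]=cv2.resize(t["img"][195:225,325:365],(400,300),interpolation=2);im[300:,400:]=cv2.resize(t["img"][195:255,180:260],(400,300),interpolation=2)
cv2.imwrite('pics/placed.png',im[:,:,::-1])
E
```

```text
17.95 [ 38.1022 -44.2106 -49.5334  30.4482 -32.3363  21.3541] [0.5038 0.2129 0.2322] [179.5082  60.4018 179.5736]
```

View pics/placed.png

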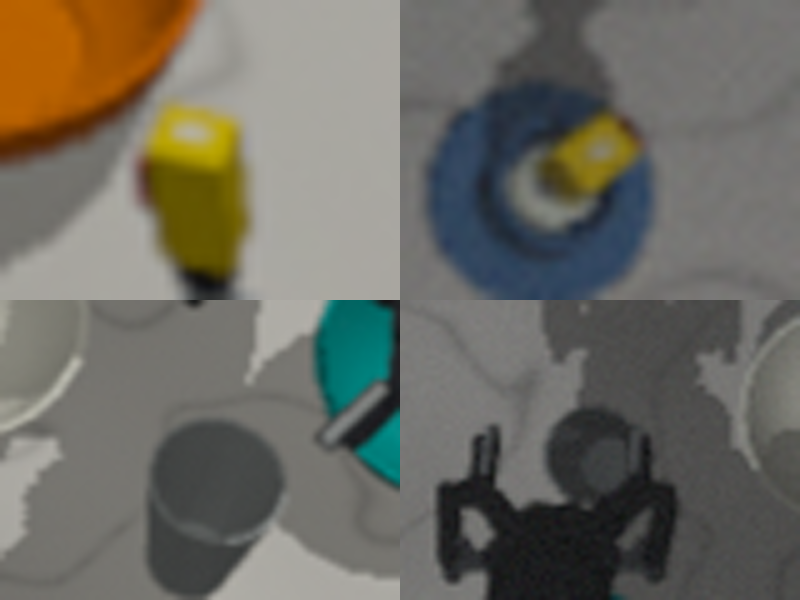

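The tumbler stands upright and released, with its rim at scene (353,256) and top (218.6,225.2). The red button shows on the grip's left side in scene and its upper-right side in top. I'll fit a box model of the grip for position, lean and yaw.

```bash
cat > fitb.py <<'E'
from h import *
from scipy.optimize import differential_evolution
c=cam("scene");t=cam("top"); S=6
views=[(c,(226,131,256,164)),(t,(332,198,356,224))]
def box(x0,x1,y,z0,z1): return np.array([[x,s,z] for x in(x0,x1) for s in(-y,y) for z in(z0,z1)])
G=box(-.012,.012,.01,-.029,.021); Bt=box(.012,.0165,.007,-.009,.009)
tg=[]
for k,b in views:
    im=cv2.resize(k["img"][b[1]:b[3],b[0]:b[2]],None,fx=S,fy=S,interpolation=cv2.INTER_CUBIC).astype(int); r,g,bl=im[...,0],im[...,1],im[...,2]
    orange=(r>170)&(g<.62*r)
    y=(r-bl>.45*r)&(r>45)&(g>.72*r); rd=(g<.62*r)&(r>55)&(bl<.8*r)&(bl>.3*r)&~orange
    lab=np.where(y,1,0); n,L,st,_=cv2.connectedComponentsWithStats(y.astype(np.uint8)); big=1+st[1:,4].argmax(); y=L==big
    near=cv2.dilate(y.astype(np.uint8),np.ones((25,25)))>0; rd&=near&~y; tg.append((y,rd)); print(y.sum()/S/S,rd.sum()/S/S)
def ren(k,b,p):
    Rm=R.from_euler('xyz',[p[3],p[4],0],degrees=True)*R.from_euler('z',p[5],degrees=True)
    out=[]
    for m in(G,Bt):
        q=np.array([proj(k,p[:3]+v) for v in Rm.apply(m)]); q=((q-[b[0],b[1]]+.5)*S-.5)
        I=np.zeros(((b[3]-b[1])*S,(b[2]-b[0])*S),np.uint8); cv2.fillConvexPoly(I,cv2.convexHull(q.round().astype(np.int32)),1); out.append(I>0)
    return out[0],out[1]&~out[0]
def cost(p):
    s=0
    for (k,b),(y,rd) in zip(views,tg):
        a,d=ren(k,b,p); s+=(a^y).sum()+1.5*(d^rd).sum()
    return s/S/S+.15*((p[3]**2+p[4]**2)/9)+((p[2]-.1415)/.002)**2
o=differential_evolution(cost,[(.535,.56),(-.23,-.205),(.137,.147),(-8,8),(-8,8),(-110,10)],seed=1,maxiter=60,popsize=12)
print(o.x.round(4),o.fun)
for yw in(-80,-70,-60,-50,-40,-30,-20): p=o.x.copy();p[5]=yw;print(yw,round(cost(p),1),end=' ')
print()
print("cup",at_z(c,353,255.6,.105),at_z(t,218.6,225.2,.105),tri((c,353,255.6),(t,218.6,225.2)))
E
timeout 400 python3 fitb.py
```

```text
131.05555555555557 0.0
48.416666666666664 0.0
[   0.55     -0.2159    0.1399   -7.3566    0.6026 -109.8254] 54.40987548471419
-80 70.0 -70 71.3 -60 68.8 -50 67.9 -40 65.9 -30 69.9 -20 73.0 
cup [0.5008 0.2127 0.105 ] [0.5002 0.2094 0.105 ] (array([0.4998, 0.2109, 0.101 ]), [np.float64(1.1), np.float64(1.1)])
```

```bash
python3 - <<'E'
from h import *
for n,x0,x1,y0,y1 in(("scene",231,247,138,160),("top",336,352,203,219)):
    im=cam(n)["img"].astype(int)
    for v in range(y0,y1): print(v,' '.join('%02x%02x%02x'%tuple(im[v,u]) for u in range(x0,x1)))
E
```

```text
138 ab5800 974c00 733700 613a22 796a61 94908a 9c9b96 9a9994 979591 979590 989690 9b9a94 a09e99 a4a19b a7a59f a9a7a1
139 924a00 703600 5a3117 685449 8d8983 99968a 999587 98958d 9a9892 9c9a95 9f9d98 a1a09a a4a29d a6a49e a8a6a0 a8a6a0
140 5e2d06 5a3520 614e43 79746e 8f8c81 9f9469 a6985d a89d76 a89f83 a69f87 a5a191 a4a196 a6a49d a8a6a0 a8a6a0 a8a7a0
141 5a3724 635247 706c66 8d8b87 999278 ad9c40 b8a420 b8a532 b5a33c b2a13f afa15e ada170 aaa388 a8a59c a9a7a1 a8a7a1
142 66584f 706b65 7f7e7a 928f86 a39661 b29f22 b6a74c b6ab71 b6a973 b7a754 b8a527 b9a418 ad9c4f a7a18f a9a7a1 a9a7a1
143 72716c 757570 908e8a 9b937d ae9d42 b8a30f b6a863 b5ad8b b4ae95 b6ab78 b8a638 b6a100 a18d2a 9f9a8b a8a7a1 a9a7a1
144 73726e 82817c 948e88 9b8e67 ac9a1d b5a100 b6a10a b7a329 b8a63c b8a738 b9a613 b29d00 948229 9a968b a8a7a2 a8a7a1
145 777671 94928d 958681 8a724a 907c08 9b8800 a49000 ab9700 b19c00 b39e00 b5a000 a59100 897826 979283 a6a59e a9a7a2
146 84827d 9b9994 897572 6a482c 655200 6d5e00 796800 847300 8e7c00 978400 9f8b00 8e7b00 7c6c1a 90886b a3a196 a9a7a1
147 989690 a5a39d 837571 563b24 594b00 615400 635500 635
[... 2607 characters left out ...]
7774
213 6a6c66 777871 636661 424039 463f25 4d4117 605013 7d6d21 7b6e14 56501b 263541 33455b 344660 33475d 60636b 787676
214 666965 787c74 6f736c 5a5c57 4f4b40 504927 534a25 645d3b 504e39 21232a 293446 33455e 324660 344961 5c636b 727170
215 555a5c 73756e 7f817a 7d7f79 747569 696956 6c6852 66665c 464b4e 252a32 2e3c4a 33455e 364961 3a4c65 5f636d 777874
216 3f4750 606260 767972 7e817a 80847d 797b76 727672 5a5e5f 29313a 233041 2a3b50 33445d 314660 3c4e63 5d656b 797978
217 2d3c4b 414952 4f5253 626561 6e726c 565a57 2e3743 242f3c 293341 2d3d50 34485e 314662 31465e 415166 676b6e 747371
218 293141 2f3d4f 303d50 3b434e 38414c 2e3a48 283344 29384c 30425a 32455e 334860 354962 31485f 555d6b 747375 747473
```

```bash
python3 - <<'E'
from kin import *
k,e=fit(1)
c=cam("scene");t=cam("top")
print(at_z(c,239.2,143.2,.1625),at_z(t,344.3,209.8,.1625),tri((c,239.2,143.2),(t,344.3,209.8)))
A=R.from_euler('xyz',[180,0,-136],degrees=True)
p0,R0=pose()
a1=R.from_euler('xyz',[180,0,180],degrees=True); p1=np.array([.50,.10,.30]); p2=np.array([.5485,-.2165,.26])
print("1",delta(p1,a1)); print("2",delta(p2,A,p1,a1)); print(ik(k,p1,a1,[20,-10,0,100,0,20])); print(ik(k,p2,A,[-20,-10,0,100,0,-60]))
E
```

```text
[ 0.5502 -0.2126  0.1625] [ 0.5482 -0.216   0.1625] (array([ 0.5485, -0.2165,  0.1577]), [np.float64(0.3), np.float64(0.3)])
1 (array([ -62.8, -112.3,  -39.6]), array([-0.02, 60.04,  0.03]))
2 (array([ -48.5, -316.5,   40. ]), array([ -0.,   0., -44.]))
(array([ 11.3099,   0.9626,  11.7343, 100.7717,   0.    ,  11.3109]), np.float64(1.1102230246251565e-13))
(array([-21.5398,  10.9092,  18.0374,  97.1282,  -0.    , -65.5388]), np.float64(2.6645352591003757e-12))
```

>>> carry_out(moves="-8 -14 -5 0 7.5 0 85; -16 -28 -10 0 15 0 85; -24 -42 -15 0 22.5 0 85; -31 -56 -20 0 30 0 85; -39 -70 -25 0 37.5 0 85; -47 -84 -30 0 45 0 85; -55 -98 -35 0 52.5 0 85; -63 -112 -40 0 60 0 85; -63 -112 -40 0 60 0 85")

```text
time: 19.25
ee_pos: [0.5026, 0.0992, 0.298]
tcp_rot: [-179.9, -0.5, 179.9]
wrist_force: [0.9, 0.1, -1.5]
opening: 0.0846
grasp_force: 0.0
```

>>> carry_out(moves="-5 -32 0 0 0 -4.4 85; -10 -63 0 0 0 -8.8 85; -15 -95 0 0 0 -13.2 85; -19 -127 0 0 0 -17.6 85; -24 -158 0 0 0 -22 85; -29 -190 5 0 0 -26.4 85; -34 -222 10 0 0 -30.8 85; -39 -253 20 0 0 -35.2 85; -44 -285 30 0 0 -39.6 85; -49 -315 40 0 0 -44 85; -49 -315 40 0 0 -44 85; -49 -315 40 0 0 -44 85")

```text
time: 20.45
ee_pos: [0.5487, -0.2146, 0.261]
tcp_rot: [-179.9, 0.1, -136.1]
wrist_force: [0.6, 0.9, 0.5]
opening: 0.0849
grasp_force: 0.0
```

```bash
python3 - <<'E'
from kin import *
o=bot.get_obs();print(o['time'],o['q'],o['ee_pos'],o['tcp_rot'])
A=R.from_euler('xyz',[180,0,-136],degrees=True)
print(delta([.549,-.2148,.1395],A))
E
```

```text
20.45 [-21.3777  10.7032  17.8711  97.0453   0.0433 -65.2965] [ 0.5487 -0.2146  0.261 ] [-179.9067    0.0906 -136.0811]
(array([  0.1,  -0.2, 121.5]), array([-0.09,  0.09, -0.08]))
```

>>> carry_out(moves="0 0 25 0 0 0 85; 0 0 50 0 0 0 85; 0 0 75 0 0 0 80; 0 0 100 0 0 0 70; 0 0 115 0 0 0 60; 0 0 121 0 0 0 50; 0 0 121 0 0 0 40; 0 0 121 0 0 0 30; 0 0 121 0 0 0 20; 0 0 121 0 0 0 15; 0 0 121 0 0 0 15; 0 0 121 0 0 0 15; 0 0 121 0 0 0 15", force=35)

```text
time: 21.75
ee_pos: [0.5499, -0.2149, 0.1418]
tcp_rot: [-179.8, 0.1, -136.0]
wrist_force: [0.3, -1.2, 6.4]
opening: 0.0247
grasp_force: 34.6
```

```bash
python3 - <<'E'
from kin import *
o=bot.get_obs();print(o['time'],o['opening'],o['grasp_force'],o['ee_pos'],o['tcp_rot'],o['wrist_force'],o['torque'])
E
```

```text
21.75 0.02473137946620794 34.63469353853725 [ 0.5499 -0.2149  0.1418] [-179.8069    0.1455 -135.9985] [ 0.2655 -1.2302  6.4238] [-0.0129 -0.1209  0.068 ]
```

The opening of 24.7 mm means the button is pressed home. Now I'll draw it up.

>>> carry_out(moves="0 0 -8 0 0 0 15; 0 0 -16 0 0 0 15; 0 0 -24 0 0 0 15; 0 0 -32 0 0 0 15; 0 0 -40 0 0 0 15; 0 0 -48 0 0 0 15; 0 0 -56 0 0 0 15; 0 0 -64 0 0 0 15; 0 0 -70 0 0 0 15; 0 0 -75 0 0 0 15; 0 0 -80 0 0 0 15; 0 0 -90 0 0 0 15; 0 0 -105 0 0 0 15; 0 0 -120 0 0 0 15; 0 0 -140 0 0 0 15; 0 0 -160 0 0 0 15; 0 0 -180 0 0 0 15; 0 0 -200 0 0 0 15; 0 0 -210 0 0 0 15; 0 0 -210 0 0 0 15")

```text
time: 23.75
ee_pos: [0.5491, -0.2147, 0.3522]
tcp_rot: [-179.8, 0.1, -136.0]
wrist_force: [0.6, -0.1, -2.6]
opening: 0.0246
grasp_force: 34.9
```

```bash
python3 - <<'E'
from kin import *
k,e=fit(1)
o=bot.get_obs();print(o['time'],o['opening'],o['grasp_force'],o['ee_pos'],o['wrist_force'],o['torque'])
p,r=pose()
A=r
for T in([.5,.212,.35],[.5,.212,.254]): print(delta(T,A),ik(k,np.array(T),A,[23,-10,0,100,0,-21]))
c=cam("scene");t=cam("top")
# bristle end search: bright white low-saturation near expected tip
tip=p+np.array([0,0,-.2055]); print("exp tip px",proj(c,tip),proj(t,tip),"grip",proj(c,p))
u,v=map(int,proj(c,tip)); save(c,"ext.png",(u-45,v-110,u+45,v+40),4)
E
```

```text
23.75 0.02464510943604887 34.9220520851668 [ 0.5491 -0.2147  0.3522] [ 0.6189 -0.1404 -2.5698] [ 0.0014 -0.0282  0.026 ]
(array([-261.2,  341.1,    1.6]), array([0., 0., 0.])) (array([ 23.0434,   7.6707,  24.6489, 106.775 ,  -0.1347, -20.9686]), np.float64(8.326672684688674e-14))
(array([-260.9,  341.4,   97.6]), array([0., 0., 0.])) (array([ 23.0434,   3.9714,   9.6845,  95.51  ,  -0.1347, -20.9686]), np.float64(1.1102230246251565e-13))
exp tip px (np.float64(239.51886360612258), np.float64(146.22747124943618)) (np.float64(343.27250911695074), np.float64(210.01732630336969)) grip (np.float64(232.99029605986735), np.float64(90.64602599931237))
```

View pics/ext.png

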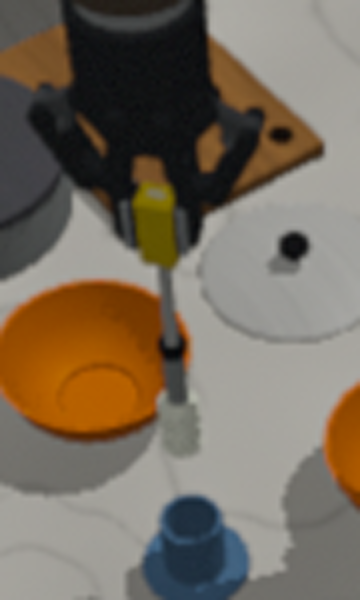

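The brush hangs extended with its rod showing and its bristle end at about scene (239.5,148), clear of the caddy. The wrist reads 2.6 N, matching its weight. Next I'll carry it above the tumbler.

>>> carry_out(moves="-6 8 0 0 0 0 15; -18 23 0 0 0 0 15; -35 45 0 0 0 0 15; -54 70 0 0 0 0 15; -73 95 0 0 0 0 15; -92 120 0 0 0 0 15; -111 145 0 0 0 0 15; -131 170 0 0 0 0 15; -150 195 0 0 0 0 15; -169 220 0 0 0 0 15; -188 245 0 0 0 0 15; -208 270 0 0 0 0 15; -227 295 0 0 0 0 15; -243 316 0 0 0 0 15; -253 329 0 0 0 0 15; -259 337 0 0 0 0 15; -261.5 340 0 0 0 0 15; -261.5 340 0 0 0 0 15; -261.5 340 0 0 0 0 15; -261.5 340 0 0 0 0 15")

```text
time: 25.85
ee_pos: [0.5009, 0.2108, 0.3504]
tcp_rot: [-179.9, 0.1, -136.1]
wrist_force: [-0.1, 0.4, -2.4]
opening: 0.0249
grasp_force: 34.9
```

```bash
python3 - <<'E'
from kin import *
o=bot.get_obs();print(o['time'],o['opening'],o['grasp_force'],o['ee_pos'],o['tcp_rot'],o['wrist_force'])
p,r=pose(); c=cam("scene"); t=cam("top"); tip=p-[0,0,.2055]
u,v=map(int,proj(c,tip)); print(proj(c,tip), "cup rim centre",proj(c,[.501,.2115,.105]))
im=c["img"].astype(int)
# profile of brightness rows above the tip (bristles whitish vs surroundings)
for vv in range(v-14,v+8): print(vv,u-9,' '.join('%3d'%x for x in im[vv,u-9:u+10].mean(1)))
E
```

```text
25.85 0.024893348925124154 34.922396295005456 [0.5009 0.2108 0.3504] [-179.9318    0.0826 -136.0563] [-0.055   0.4353 -2.402 ]
(np.float64(354.9966533278551), np.float64(248.08831350281807)) cup rim centre (np.float64(352.6164554889411), np.float64(255.27498679728652))
234 345 171 170 155 141 129 118 117 118 118 119 125 109  80  71  69  69  67  68  75
235 345 172 171 171 170 154 130 119 118 125 136 140 113  76  70  70  68  68  67  87
236 345 170 171 171 172 170 155 141 131 142 159 149 105  70  69  69  67  66  75 101
237 345 171 171 170 171 171 171 170 157 157 164 143 100  71  69  68  67  70 104 127
238 345 170 171 170 171 171 172 171 162 157 155 124  81  70  69  68  66  78 142 164
239 345 170 169 169 168 168 169 164 146 139 136 111  82  69  67  66  66  88 157 180
240 345 165 163 163 163 162 161 149 133 129 130 120  95  73  67  67  72 112 163 180
241 345 159 155 156 159 159 155 140 130 130 130 130 117  97  87  90 115 148 171 178
242 345 161 162 166 167 166 157 140 130 130 130 132 132 127 129 140 160 172 176 175
243 345 166 166 166 164 159 146 135 129 129 131 131 133 141 158 167 170 17
[... 317 characters left out ...]
 130 128 130 136 157 154 131
248 345  77  73  71  72 101 125 131 129 129 129 132 129 130 128 131 146 149 135 127
249 345  76  72  69  71  88 120 126 125 127 133 133 127 127 126 140 160 138  98 112
250 345  73  71  69  70  75 108 125 131 135 135 131 126 127 126 140 158 130  79  85
251 345  72  70  69  70  71  89 112 128 132 135 131 129 129 132 136 130 101  73  73
252 345  68  69  70  71  69  71  82 103 116 125 128 125 122 129 125 100  76  72  70
253 345  68  70  69  71  71  70  71  74  83  96 107 107 101  89  80  74  71  73  72
254 345  68  69  70  70  71  70  71  71  72  74  75  76  76  73  71  72  73  73  72
255 345  69  69  71  70  70  71  71  72  73  73  72  74  72  73  72  73  73  72  72
```

The bristle bottom is centred at about (355.2,248) against an expected (355.0,248.1), so it hangs straight. Lowering it into the cup.

>>> carry_out(moves="0 0 10 0 0 0 15; 0 0 22 0 0 0 15; 0 0 34 0 0 0 15; 0 0 44 0 0 0 15; 0 0 52 0 0 0 15; 0 0 60 0 0 0 15; 0 0 68 0 0 0 15; 0 0 76 0 0 0 15; 0 0 84 0 0 0 15; 0 0 91 0 0 0 15; 0 0 97 0 0 0 15; 0 0 101 0 0 0 15; 0 0 101 0 0 0 15; 0 0 101 0 0 0 15; 0 0 101 0 0 0 15; 0 0 101 0 0 0 15")

```text
time: 27.55
ee_pos: [0.501, 0.2117, 0.2496]
tcp_rot: [-179.9, 0.1, -136.0]
wrist_force: [0.3, -0.1, -1.7]
opening: 0.0247
grasp_force: 34.9
```

```bash
python3 - <<'E'
from kin import *
o=bot.get_obs();print(o['time'],o['opening'],o['grasp_force'],o['ee_pos'],o['tcp_rot'],o['wrist_force'],o['torque'])
c=cam("scene"); im=c["img"].astype(int); u0=338
print("rod/cup rim centre",proj(c,[.501,.211,.105]))
for vv in range(236,268,2): print(vv,u0,' '.join('%3d'%x for x in im[vv,u0:u0+30].mean(1)))
E
```

```text
27.55 0.02469405746520528 34.9100214173086 [0.501  0.2117 0.2496] [-179.9313    0.1012 -135.9883] [ 0.3192 -0.0504 -1.6537] [-0.0222 -0.0473  0.0058]
rod/cup rim centre (np.float64(352.4821553803452), np.float64(255.1280125247241))
236 338 169 169 169 169 169 169 169 169 168 169 169 169 169 168 169 170 169 162 141 110  83  71  65  65  63  62  61  66  86  93
238 338 169 169 169 168 169 169 169 169 169 169 168 168 169 169 169 169 169 170 169 139  98  86  85  88  97  95  90  93 106 114
240 338 169 169 169 169 168 167 166 164 161 161 161 160 159 160 159 157 159 157 143 112  87  86  95 109 113 115 114 112 111 109
242 338 169 169 169 168 165 159 157 159 161 163 165 164 163 164 164 166 167 159 124  89  85  88 106 117 117 117 117 118 117 117
244 338 169 169 169 167 161 156 160 163 153 144 135 125 115 108 106 103 111 107  94  86  89 106 117 117 117 117 117 117 117 118
246 338 169 169 169 167 160 146 134 116  90  74  70  69  69  68  53  34  60  83  88  85  78  98 118 125 122 118 116 116 117 117
248 338 169 170 168 157 140 108  80  75  74  71  69  70  70  52  22  27  68  87  87  76  50  42  62 
[... 479 characters left out ...]
  66  65  85 130 118  77  70  72  71  71  71  69  74 118 127
258 338 169 136 120 107  76  66  68  89 134 139 128 108  81  67  66  65  85 143 173 156 107  73  71  71  70  70  69  76 117 126
260 338 166 127  86  85  75  68  75 112 129 130 129 129 124 121 124 136 160 173 175 145  93  70  70  69  70  69  70  92 122 125
262 338 166 128  70  68  81  91 109 125 129 130 129 136 152 163 165 165 167 170 158 115  74  69  70  70  68  69  92 122 125 116
264 338 170 132  72  63  67  85 115 130 132 126 123 130 132 134 136 130 134 139 111  73  69  69  68  74  90 122 142 134 117 114
266 338 160 123  71  64  65  64  64  77 102 119 123 130 131 128 132 153 152 115  81  78  83  92 100 113 124 144 162 167 152 138
```

>>> carry_out(moves="0 0 0 0 0 0 15; 0 0 0 0 0 0 15; 0 0 0 0 0 0 15; 0 0 0 0 0 0 15; 0 0 0 0 0 0 15")

```text
time: 28.1
ee_pos: [0.5008, 0.2116, 0.2493]
tcp_rot: [-179.9, 0.1, -136.0]
wrist_force: [0.6, -0.1, -2.2]
opening: 0.0246
grasp_force: 34.9
```

```bash
python3 - <<'E'
from kin import *
for i in range(6):
    o=bot.get_obs(); cam("top"); print(o['time'],o['opening'],o['wrist_force'],o['torque'],o['ee_pos'])
c=cam("scene"); K=lambda z:np.array(proj(c,[.501,.2115,z]))
print("axis at head top .094",K(.094),"tip .0438",K(.0438))
E
```

```text
28.1 0.02455312314922569 [ 0.6058 -0.131  -2.2318] [ 0.0392  0.005  -0.0112] [0.5008 0.2116 0.2493]
28.15 0.025113912607862957 [ 0.2331  0.0558 -2.4159] [-0.0339  0.0074  0.0424] [0.5009 0.2116 0.2493]
28.2 0.024787388336290704 [-1.2194 -0.4658 -2.6261] [0.0646 0.012  0.0098] [0.5008 0.2116 0.2493]
28.25 0.02479094999115522 [-0.1079  0.3874 -2.1969] [ 0.0016 -0.0345 -0.0126] [0.5009 0.2116 0.2493]
28.3 0.024925934825689024 [ 0.8419 -0.0803 -2.2841] [ 0.0405 -0.0237 -0.0163] [0.5008 0.2116 0.2493]
28.35 0.024600961193108842 [-0.0217  0.0312 -1.5479] [-0.0653  0.0523  0.0733] [0.5009 0.2116 0.2493]
axis at head top .094 [351.9457 257.1098] tip .0438 [349.0297 265.0883]
```

The wrist reads about 2.2 N, the full brush weight, with no sign of side contact. Handing in.

```bash
python3 -c "
from workcell import bot
print(bot.job_done())"
```

```text
the job is handed in; nothing more can be done
None
```

I handed the job in at 28.4 s with no verdict returned. The three amla are in the bowl, the tumbler stands upright and released, and the gripper holds the fully extended brush with its end about 44 mm above the marble inside the tumbler, with no sign of contact in the wrist readings.

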